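Find the rocking bin lid and hold it down

TASK

One of the four black lids on the orange parts bins is only half pushed on and rocks when you press near its edge. Feel the lids with a fingertip to find it, push that one straight down in the middle until it is fully home, and finish with the fingertip still pressing steadily on it. Do not grip or lift anything, and leave the other things on the bench where they are.

Things in the scene. Friction and masses are not known exactly. Their poses are not given: they have to be found in the camera images.
- lid_a: Black plastic push-on lid on orange parts bin a: 110 mm square, its flat top has a round grey boss in the middle, 38 mm across and 2 mm high. Origin: centre of the lid's flat top (the boss stands 2 mm above it), 94 to 107 mm above the table; x and y along its edges, z up out of the lid. The 18 mm skirt hides the gap beneath, and the bins stand on levelling feet at uneven heights, so neither sight nor height tells whether a lid is fully on; feeling it does.
- press_a (a joint): how far lid_a has been pushed straight down from where it was found, m: 0 at the start for every lid, positive down, negative if pulled up. A lid that is fully on cannot go down or tilt. One lid is only half on its central stud: pressed lightly (2 to 4 N) about 36 mm from its middle it tips about 0.1 rad and springs back; pressed in the middle with 8 N or more (15 N is plenty) it slides down 4 mm, stays there and no longer rocks.
- lid_b: Black plastic push-on lid on orange parts bin b: 110 mm square, its flat top has a round grey boss in the middle, 38 mm across and 2 mm high. Origin: centre of the lid's flat top (the boss stands 2 mm above it), 94 to 107 mm above the table; x and y along its edges, z up out of the lid. The 18 mm skirt hides the gap beneath, and the bins stand on levelling feet at uneven heights, so neither sight nor height tells whether a lid is fully on; feeling it does.
- press_b (a joint): how far lid_b has been pushed straight down from where it was found, m: 0 at the start for every lid, positive down, negative if pulled up. A lid that is fully on cannot go down or tilt. One lid is only half on its central stud: pressed lightly (2 to 4 N) about 36 mm from its middle it tips about 0.1 rad and springs back; pressed in the middle with 8 N or more (15 N is plenty) it slides down 4 mm, stays there and no longer rocks.
- lid_c: Black plastic push-on lid on orange parts bin c: 110 mm square, its flat top has a round grey boss in the middle, 38 mm across and 2 mm high. Origin: centre of the lid's flat top (the boss stands 2 mm above it), 94 to 107 mm above the table; x and y along its edges, z up out of the lid. The 18 mm skirt hides the gap beneath, and the bins stand on levelling feet at uneven heights, so neither sight nor height tells whether a lid is fully on; feeling it does.
- press_c (a joint): how far lid_c has been pushed straight down from where it was found, m: 0 at the start for every lid, positive down, negative if pulled up. A lid that is fully on cannot go down or tilt. One lid is only half on its central stud: pressed lightly (2 to 4 N) about 36 mm from its middle it tips about 0.1 rad and springs back; pressed in the middle with 8 N or more (15 N is plenty) it slides down 4 mm, stays there and no longer rocks.
- lid_d: Black plastic push-on lid on orange parts bin d: 110 mm square, its flat top has a round grey boss in the middle, 38 mm across and 2 mm high. Origin: centre of the lid's flat top (the boss stands 2 mm above it), 94 to 107 mm above the table; x and y along its edges, z up out of the lid. The 18 mm skirt hides the gap beneath, and the bins stand on levelling feet at uneven heights, so neither sight nor height tells whether a lid is fully on; feeling it does.
- press_d (a joint): how far lid_d has been pushed straight down from where it was found, m: 0 at the start for every lid, positive down, negative if pulled up. A lid that is fully on cannot go down or tilt. One lid is only half on its central stud: pressed lightly (2 to 4 N) about 36 mm from its middle it tips about 0.1 rad and springs back; pressed in the middle with 8 N or more (15 N is plenty) it slides down 4 mm, stays there and no longer rocks.
- thermostat_box: Bystander: yellow carton, 50 x 85 x 40 mm, origin under its centre.
- sleeve: Bystander: dark steel sleeve standing on end, 48 mm diameter, 60 mm high, origin at the bottom centre.
- filler_cap: Bystander: grey screw cap, 72 mm diameter, 34 mm high, origin at the bottom centre.
- bolt: Bystander: steel bolt standing on its head, 30 mm head, 67 mm high, origin at the bottom centre.
- blue_carton: Bystander: blue carton, 90 x 120 x 70 mm, origin under its centre.
- spray_can: Bystander: red spray can, 60 mm diameter, 150 mm high, origin at the bottom centre.

How it is judged:
On the way:
1. the half-on lid is pushed down home (value of joint any of press_a, press_b, press_c, press_d above 0.003 m), for 0.2 s.
At the end, for the whole second after the job is handed in: The lid that was half on is at least 3 mm lower than it was found (its travel is 4 mm) and the fingers still press on it with 2 to 60 N; every lid lies level within 0.03 rad and none is pulled up by more than 1.5 mm; every bystander is within 20 mm of its start (((value of joint press_a above 0.003 m and contact force between the fingers and lid_a between 2 and 60 N) or (value of joint press_b above 0.003 m and contact force between the fingers and lid_b between 2 and 60 N) or (value of joint press_c above 0.003 m and contact force between the fingers and lid_c between 2 and 60 N) or (value of joint press_d above 0.003 m and contact force between the fingers and lid_d between 2 and 60 N)) and angle between each of lid_a, lid_b, lid_c, lid_d's own z axis and vertical below 0.03 rad and value of joint each of press_a, press_b, press_c, press_d above -0.0015 m and distance of each of thermostat_box, sleeve, filler_cap, bolt, blue_carton, spray_can from where it was at the start of the episode below 0.02 m); the arm keeps its last pose, push and grip.
It fails at once if a lid is pulled up off its bin (more than 4 mm) (value of joint any of press_a, press_b, press_c, press_d below -0.004 m).
It fails at once if a bystander is lifted, carried or pushed more than 30 mm away (distance of any of thermostat_box, sleeve, filler_cap, bolt, blue_carton, spray_can from where it was at the start of the episode above 0.03 m).
It fails at once if a bystander is knocked over (angle between any of thermostat_box, sleeve, filler_cap, bolt, blue_carton, spray_can's own z axis and vertical above 0.5 rad).
It also fails if it takes over 48 s, if anything falls off the work surface, if the arm or the gripper's body presses on something with over 40 N, if the wrist force passes 120 N, or if a joint passes its speed limit or range.

ROBOT

A 6-joint arm with a two-finger parallel gripper is mounted at the origin on the work surface. World frame = base frame: x ahead of the robot, y to its left, z up, the work surface at z = 0. Lengths are in m, angles in rad, forces in N, time in s.
With the tool pointing down it reaches from about 0.35 to 0.775 m from the base axis. Payload 7.3 kg.
Tool frame: the origin (TCP) lies at the very end of the fingers, on their centre line; the grasp point (between the pads) lies 19 mm behind it; z points along the fingers, y is the line along which they close (so a half turn about z gives the same grasp; the last joint's range is limited). The gripper opens to 92 mm and grips with 3 to 60 N. Pads are 19 mm wide; open, the fingers measure 130 mm over their backs; the gripper's body (75 mm by 190 mm) begins 47 mm behind the grasp point.
Start: joints at [-1.351, 0.342, 1.524, -0, 1.275, -0.146], TCP at [0.188, -0.49, 0.227] pointing down, gripper open.
Joint ranges: [-2.53, 2.53], [-0.77, 2.02], [0.04, 2.7], [-1, 4.14], [0.28, 2.66], [-3.11, 3.11]. Speed limits (rad/s): [2.57, 2.57, 3.14, 3.14, 3.14, 3.14].

INTERFACE

Orientations are given as [roll, pitch, yaw] about the fixed x, y, z axes, in that order (R = Rz(yaw) Ry(pitch) Rx(roll)).
In Python, from cell import robot gives the robot as it stands.
- The arm moves only by the tool apply_moves, never from a script. Its argument "motion" is text: rows parted by semicolons, each of 7 numbers parted by spaces: the opening in per cent of the stroke, from 0 (shut) to 100 (fully open), then the shift along the tool's x, y, z in cm, then the turn, a rotation vector about the tool's x, y, z in rad. A call has 1 to 20 rows; each row shifts and turns the commanded pose from where the row before left it, along the tool's axes as they then stand; what a row does not reach is not made up. A row lasts 1/8 s, in which the tool goes at most 62.5 mm and 10.7 degrees, less where a joint would pass 70% of its speed; a pose out of reach is approached as far as the arm can. A call with a gripper value outside its range is refused whole. The fingers move at their own pace and stop on an object; "force" is the grip in N (left out, the last holds). Time passes only in rows, so rows that do not move let the fingers close. It gives the time, the measured TCP pose, the force, the opening and the grip force at its end, in the units of the state.
- robot.observe(): the state, without advancing time (a new reading comes with each control period).
- robot.read_camera(name): name is "scene" or "top" or "wrist"; returns a dict with "img" (400x640x3 uint8, red, green, blue), "fovy" (degrees; the focal length in pixels is half the picture's height over the tangent of half this angle, whatever the lens; pixels are square), "cx", "cy" (the principal point, pixels), "R" (3x3) and "t" (3): a world point X has camera coordinates R X + t; the wrist camera has in their place "hand_eye" (4x4, takes a point from camera to tool coordinates, whose origin is the TCP and whose axes are the flange's). Camera axes: x right, y down, z forward; pixel columns grow to the right and rows downward; lengths in m; the calibration is good to about 2 mm. The wrist camera is an equidistant fisheye: a pixel r from the principal point sees the ray r / f radians off the axis. A picture is of the moment at which its call begins: read the wrist's pose just before it. There is no depth.
- robot.hand_in(): hands the job in; it is judged then, once.
Trained networks look in a picture, given as the dict that the camera call returned (one of the last four; its "shot" number tells which), for a name from the list of things; names that differ only in an ending like _2 or _b are one class to them, and where a whole thing is asked for, a point or a joint stands for the part that bears it (a point fixed in the world has none). Each returns a list of dicts, best first, with "score" (0 to 1); they miss things now and then, are a little off and sometimes report something else, mostly with a low value. They report only what shows in the picture. A call takes as long as a camera call.
- robot.search_frame(target, picture): "centre" ([x, y, z] in m, in world coordinates, good to about 4 mm: the middle of the surface that is visible of it).
- robot.trace(target, picture): "pixels" (400x640 bool, what is visible of it).
The state is a dict: "time": time; "qpos": joint angles; "qvel": joint speeds; "joint_efforts": joint torques, N m; "tool_pos": TCP position; "tool_rot": TCP orientation; "contact_force": force on the tool from outside, world axes, zero at the start; "torque": the same for the moment, N m; "opening": finger opening in m; "grip_force": force on a finger pad.
Only numpy, scipy, OpenCV 4.12 (cv2) and the standard library are available. Lean on these libraries where they do the work, as an engineer would, in place of code of your own. Each camera call takes 0.05 s, during which the arm holds its last target. There are 200 camera calls.

## Working session

There is one attempt and no reset: what is moved stays moved. The work goes in short steps, Python scripts to look and compute and a tool call to move; the robot and the scene stay as the last step left them, time stands still between calls to the robot, and variables do not carry over. Pictures are saved under pics/ and viewed, at most 10 in all, crops included, and the job is handed in when it is done.

Besides the shell and the picture viewer there is one more tool, called after ">>>" as name(argument=value, ...) on one line, values as JSON. apply_moves: Moves the arm, as the interface text tells. Its arguments: {"type":"object","properties":{"motion":{"type":"string"},"force":{"type":"number"}},"required":["motion"]}

```bash
mkdir -p pics; ls; python3 - <<'E'
from cell import robot
import cv2,numpy as np
s=robot.observe();print(s)
for n in("top","scene"):
    p=robot.read_camera(n);cv2.imwrite(f"pics/{n}1.png",p["img"][:,:,::-1])
    print(n,p["fovy"],p["R"],p["t"])
    for t in("lid_a","thermostat_box","sleeve","filler_cap","bolt","blue_carton","spray_can"):
        for d in robot.search_frame(t,p)[:5]: print(t,np.round(d["centre"],3),round(d["score"],2))
E
```

```text
pics
{'time': 0.0, 'qpos': array([-1.35099479e+00,  3.42730910e-01,  1.52500646e+00, -2.57842360e-06,
        1.27537882e+00, -1.45988394e-01]), 'qvel': array([ 0.00029784, -0.00275081,  0.00103773,  0.0002494 ,  0.0005579 ,
       -0.0009716 ]), 'joint_efforts': array([-2.00784125e-03, -4.31250823e+01, -2.44222015e+01,  7.15545123e-02,
        5.58232516e-02, -1.10853248e-04]), 'tool_pos': array([ 0.18772408, -0.48986584,  0.22604439]), 'tool_rot': array([-3.14008496e+00, -2.19190057e-04,  3.65790521e-01]), 'contact_force': array([-0.44819563, -0.67245422, -0.36133069]), 'torque': array([ 0.00622095, -0.04835308,  0.04080148]), 'grip_force': 0.0, 'opening': 0.0915810174583226}
top 50.19869347356236 [[-0.00432882 -0.99998431 -0.0035553 ]
 [-0.99482135  0.00466745 -0.10153171]
 [ 0.10154671  0.00309737 -0.99482595]] [-0.0185306   0.57962346  1.05741105]
lid_a [ 0.566 -0.075  0.096] 0.83
lid_a [ 0.484 -0.299  0.1  ] 0.78
lid_a [0.57  0.106 0.098] 0.71
lid_a [0.474 0.293 0.105] 0.6
thermostat_box [ 0.358 -0.196  0.043] 0.59
thermostat_box [0.357 0.219 0.036] 0.47
thermostat_box [0.574 0
[... 293 characters left out ...]
pray_can [0.711 0.262 0.142] 0.8
spray_can [ 0.489 -0.301  0.1  ] 0.2
scene 50.19549869115793 [[-0.43268795  0.90144988 -0.01300989]
 [ 0.77686097  0.36548636 -0.51274434]
 [-0.45745839 -0.23196517 -0.85844277]] [ 0.27197851 -0.38359526  1.36101507]
lid_a [ 0.577 -0.08   0.092] 0.87
lid_a [0.478 0.291 0.105] 0.75
lid_a [ 0.493 -0.302  0.098] 0.75
lid_a [0.576 0.098 0.097] 0.57
thermostat_box [ 0.37 -0.19  0.04] 0.84
thermostat_box [0.576 0.102 0.097] 0.32
sleeve [0.698 0.132 0.048] 0.6
filler_cap [0.364 0.222 0.032] 0.71
bolt [ 0.706 -0.138  0.018] 0.74
bolt [ 0.576 -0.076  0.093] 0.54
bolt [ 0.499 -0.302  0.098] 0.38
blue_carton [ 0.737 -0.325  0.072] 0.89
spray_can [0.732 0.27  0.141] 0.63
```

View pics/top1.png

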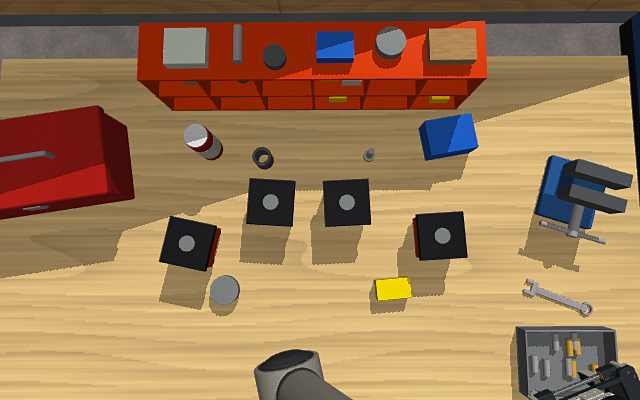

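View pics/scene1.png

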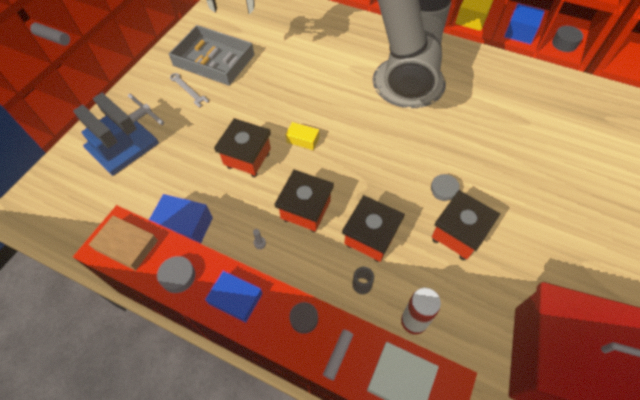

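The top view shows the four black lids, with grey bosses at about (186,243), (270,202), (347,202) and (442,236). All the bystanders stand clear of them. Next I'll triangulate the bosses from both views.

```bash
cat > h.py <<'E'
import cv2,numpy as np
from cell import robot
def boss(p,px):
    """sub-pixel centre of the grey boss near pixel px"""
    m=robot_mask(p,px); u,v=np.nonzero(m)[::-1]; return np.array([u.mean(),v.mean()]),m.sum()
def robot_mask(p,px):
    g=p["img"].min(2); n,l=cv2.connectedComponents((g>85).astype(np.uint8),connectivity=4)
    return l==l[int(px[1]),int(px[0])]
def P(p):
    f=200/np.tan(np.radians(p["fovy"])/2)
    return np.array([[f,0,p["cx"]],[0,f,p["cy"]],[0,0,1]])@np.c_[p["R"],p["t"]]
E
python3 - <<'E'
from h import *
a=robot.read_camera("top");b=robot.read_camera("scene")
for u,v in(((442,236),(242,138)),((347,202),(305,193)),((270,202),(374,222)),((186,243),(468,217))):
    (x,n),(y,m)=boss(a,u),boss(b,v)
    X=cv2.triangulatePoints(P(a),P(b),x,y).ravel();X=X[:3]/X[3]
    e=[np.round((lambda h:h[:2]/h[2])(P(c)@np.r_[X,1])-z,1) for c,z in((a,x),(b,y))]
    # lid yaw from dark square in top
    w=np.zeros((400,640),np.uint8);sl=np.s_[u[1]-34:u[1]+34,u[0]-34:u[0]+34]
    w[sl]=(a["img"][sl].max(2)<60)
    r=cv2.minAreaRect(cv2.findNonZero(w))
    print(x,n,y,m,np.round(X,4),e,[np.round(k,1) for k in r])
E
```

```text
[442.05789474 235.27894737] 190 [241.65648855 137.23664122] 131 [ 0.486  -0.3038  0.1008] [array([-0.4,  0.2]), array([-0.4, -0. ])] [array([439.5, 235.7]), array([46.2, 51.2]), np.float64(86.0)]
[346.40425532 201.9787234 ] 188 [304.00609756 192.15853659] 164 [ 0.5662 -0.0795  0.0969] [array([-0.4,  0.2]), array([-0.4, -0. ])] [array([346.4, 202.3]), array([45.5, 45.8]), np.float64(87.1)]
[270.05789474 201.51578947] 190 [373.48387097 220.88172043] 186 [0.5682 0.1028 0.0974] [array([-0.5,  0.2]), array([-0.5, -0. ])] [array([270.7, 196.6]), array([46.2, 56.5]), np.float64(3.8)]
[186.25906736 242.96373057] 193 [468.14361702 216.59574468] 188 [0.4707 0.2968 0.108 ] [array([-0.5,  0.2]), array([-0.5,  0. ])] [array([189.7, 243.9]), array([53.2, 47.1]), np.float64(12.3)]
```

>>> apply_moves(motion="0 5.2 -1.33 0 0 0 0; 0 5.2 -1.33 0 0 0 0; 0 5.2 -1.33 0 0 0 0; 0 5.2 -1.33 0 0 0 0; 0 5.2 -1.33 0 0 0 0; 0 5.2 -1.33 0 0 0 0; 0 0 0 4 0 0 0.183; 0 0 0 4 0 0 0.183; 0 0 0 0 0 0 0; 0 0 0 0 0 0 0", force=10)

```text
time: 2.15
tool_pos: [0.4512, -0.3049, 0.1482]
tool_rot: [3.14, -0.002, 0.003]
contact_force: [0.6, -0.2, 0.6]
opening: 0.0011
grip_force: 0.0
```

>>> apply_moves(motion="0 0 0 3 0 0 0; 0 0 0 1.3 0 0 0; 0 0 0 0 0 0 0; 0 0 0 0 0 0 0")

```text
time: 2.65
tool_pos: [0.4512, -0.3048, 0.105]
tool_rot: [3.14, -0.002, 0.0]
contact_force: [0.5, -0.4, -0.1]
opening: 0.0004
grip_force: 0.0
```

>>> apply_moves(motion="0 0 0 0.2 0 0 0; 0 0 0 0.2 0 0 0; 0 0 0 0 0 0 0")

```text
time: 3.02
tool_pos: [0.4507, -0.3042, 0.0998]
tool_rot: [3.141, -0.0, -0.0]
contact_force: [0.5, -0.7, 0.3]
opening: 0.0005
grip_force: 0.3
```

>>> apply_moves(motion="0 0 0 0.1 0 0 0; 0 0 0 0 0 0 0")

```text
time: 3.28
tool_pos: [0.4508, -0.3042, 0.0997]
tool_rot: [3.141, -0.001, -0.0]
contact_force: [-2.0, 1.9, 8.3]
opening: 0.0006
grip_force: 3.9
```

>>> apply_moves(motion="0 0 0 0.1 0 0 0; 0 0 0 0 0 0 0")

```text
time: 3.52
tool_pos: [0.4508, -0.3043, 0.0996]
tool_rot: [3.14, -0.001, 0.0]
contact_force: [-4.3, 3.2, 15.0]
opening: 0.0001
grip_force: 7.4
```

>>> apply_moves(motion="0 0 0 -3.5 0 0 0; 0 2 -5.6 0 0 0 0; 0 2 -5.6 0 0 0 0; 0 2 -5.6 0 0 0 0; 0 1.9 -5.6 0 0 0 0; 0 0 0 3 0 0 0; 0 0 0 0 0 0 0; 0 0 0 0 0 0 0")

```text
time: 4.53
tool_pos: [0.5299, -0.0809, 0.1033]
tool_rot: [3.141, -0.0, -0.001]
contact_force: [-0.3, 0.2, -0.2]
opening: 0.0005
grip_force: 0.0
```

>>> apply_moves(motion="0 0 0 0.2 0 0 0; 0 0 0 0.2 0 0 0; 0 0 0 0 0 0 0")

```text
time: 4.9
tool_pos: [0.5296, -0.0805, 0.0988]
tool_rot: [3.141, -0.0, -0.001]
contact_force: [-1.1, -0.0, -0.2]
opening: 0.0006
grip_force: 0.0
```

>>> apply_moves(motion="0 0 0 0.1 0 0 0; 0 0 0 0 0 0 0")

```text
time: 5.15
tool_pos: [0.5297, -0.0802, 0.0977]
tool_rot: [3.142, 0.0, -0.0]
contact_force: [-0.3, -1.2, -0.0]
opening: 0.0006
grip_force: 0.0
```

>>> apply_moves(motion="0 0 0 0.15 0 0 0; 0 0 0 0 0 0 0")

```text
time: 5.4
tool_pos: [0.5298, -0.0802, 0.0964]
tool_rot: [3.141, -0.0, -0.0]
contact_force: [0.2, -0.1, 2.0]
opening: 0.0003
grip_force: 1.0
```

>>> apply_moves(motion="0 0 0 0.1 0 0 0; 0 0 0 0 0 0 0")

```text
time: 5.65
tool_pos: [0.5298, -0.0802, 0.0963]
tool_rot: [3.141, -0.001, -0.0]
contact_force: [-3.0, 1.0, 10.7]
opening: 0.0001
grip_force: 4.8
```

>>> apply_moves(motion="0 0 0 0.1 0 0 0; 0 0 0 0 0 0 0")

```text
time: 5.9
tool_pos: [0.5299, -0.0802, 0.0961]
tool_rot: [3.141, -0.001, 0.0]
contact_force: [-6.4, 0.8, 17.3]
opening: 0.0003
grip_force: 8.3
```

>>> apply_moves(motion="0 0 0 -3.5 0 0 0; 0 0.1 -6.1 0 0 0 0; 0 0.1 -6.1 0 0 0 0; 0 0 -6.1 0 0 0 0; 0 0 0 2.8 0 0 0; 0 0 0 0.2 0 0 0; 0 0 0 0 0 0 0; 0 0 0 0 0 0 0")

```text
time: 6.9
tool_pos: [0.5324, 0.102, 0.1001]
tool_rot: [3.142, -0.001, -0.002]
contact_force: [-0.4, 0.1, 0.2]
opening: 0.0007
grip_force: 0.0
```

>>> apply_moves(motion="0 0 0 0.15 0 0 0; 0 0 0 0 0 0 0")

```text
time: 7.15
tool_pos: [0.5318, 0.1025, 0.0979]
tool_rot: [3.142, -0.0, -0.001]
contact_force: [-1.0, 0.1, 0.1]
opening: 0.0009
grip_force: 0.0
```

>>> apply_moves(motion="0 0 0 0.1 0 0 0; 0 0 0 0 0 0 0")

```text
time: 7.4
tool_pos: [0.5318, 0.1027, 0.0968]
tool_rot: [3.141, -0.0, -0.0]
contact_force: [0.3, -0.6, 1.2]
opening: 0.0009
grip_force: 0.4
```

>>> apply_moves(motion="0 0 0 0.1 0 0 0; 0 0 0 0 0 0 0")

```text
time: 7.65
tool_pos: [0.5319, 0.1027, 0.0967]
tool_rot: [3.141, -0.001, -0.0]
contact_force: [-2.7, -1.6, 8.4]
opening: 0.0003
grip_force: 4.1
```

>>> apply_moves(motion="0 0 0 -4.5 0 0 0; 0 -2.4 -4.9 0 0 0 0; 0 -2.4 -4.9 0 0 0 0; 0 -2.4 -4.8 0 0 0 0; 0 -2.5 -4.8 0 0 0 0; 0 0 0 2.8 0 0 0; 0 0 0 0 0 0 0; 0 0 0 0 0 0 0")

```text
time: 8.65
tool_pos: [0.4353, 0.2966, 0.1132]
tool_rot: [-3.142, -0.0, -0.001]
contact_force: [0.5, 0.8, 0.2]
opening: 0.0008
grip_force: 0.0
```

>>> apply_moves(motion="0 0 0 0.2 0 0 0; 0 0 0 0.1 0 0 0; 0 0 0 0 0 0 0")

```text
time: 9.02
tool_pos: [0.435, 0.2966, 0.1098]
tool_rot: [3.142, -0.0, -0.001]
contact_force: [-1.0, -0.6, 0.1]
opening: 0.0008
grip_force: 0.0
```

>>> apply_moves(motion="0 0 0 0.1 0 0 0; 0 0 0 0 0 0 0")

```text
time: 9.28
tool_pos: [0.4347, 0.2968, 0.1086]
tool_rot: [3.141, 0.0, -0.0]
contact_force: [0.3, -0.1, 0.4]
opening: 0.0005
grip_force: 0.0
```

>>> apply_moves(motion="0 0 0 0.1 0 0 0; 0 0 0 0 0 0 0")

```text
time: 9.52
tool_pos: [0.4347, 0.2968, 0.1076]
tool_rot: [3.141, 0.0, -0.0]
contact_force: [0.2, 0.8, -0.2]
opening: 0.0008
grip_force: 0.0
```

>>> apply_moves(motion="0 0 0 0.1 0 0 0; 0 0 0 0 0 0 0")

```text
time: 9.78
tool_pos: [0.4347, 0.2968, 0.1066]
tool_rot: [3.141, 0.0, -0.0]
contact_force: [-0.3, 0.8, 0.2]
opening: 0.0003
grip_force: 0.0
```

>>> apply_moves(motion="0 0 0 0.1 0 0 0; 0 0 0 0 0 0 0")

```text
time: 10.02
tool_pos: [0.4348, 0.2969, 0.1057]
tool_rot: [3.142, -0.0, -0.0]
contact_force: [0.0, -0.7, 1.2]
opening: 0.0004
grip_force: 0.4
```

>>> apply_moves(motion="0 0 0 0.1 0 0 0; 0 0 0 0 0 0 0")

```text
time: 10.28
tool_pos: [0.4348, 0.2969, 0.1047]
tool_rot: [3.142, -0.0, -0.0]
contact_force: [-0.0, 0.2, 1.3]
opening: 0.0001
grip_force: 0.7
```

>>> apply_moves(motion="0 0 0 0.1 0 0 0; 0 0 0 0 0 0 0")

```text
time: 10.52
tool_pos: [0.4349, 0.2969, 0.1038]
tool_rot: [-3.142, -0.0, -0.0]
contact_force: [-0.1, -0.5, 3.3]
opening: 0.0007
grip_force: 1.4
```

The fourth lid gives about 2 mm under only 1–3 N, while the other three were rigid, so it is the half-on one. I'll lift, move to its middle and press.

>>> apply_moves(motion="0 0 0 -2 0 0 0; 0 3.6 0 0 0 0 0; 0 0 0 1.1 0 0 0; 0 0 0 0 0 0 0; 0 0 0 0 0 0 0")

```text
time: 11.15
tool_pos: [0.4697, 0.2967, 0.1123]
tool_rot: [3.141, 0.002, 0.0]
contact_force: [-0.2, 0.4, -0.3]
opening: 0.0003
grip_force: 0.0
```

>>> apply_moves(motion="0 0 0 0.2 0 0 0; 0 0 0 0.2 0 0 0; 0 0 0 0 0 0 0")

```text
time: 11.52
tool_pos: [0.4706, 0.2969, 0.1088]
tool_rot: [3.142, -0.0, -0.0]
contact_force: [-0.1, 0.3, -0.3]
opening: 0.0003
grip_force: 0.0
```

>>> apply_moves(motion="0 0 0 0.15 0 0 0; 0 0 0 0 0 0 0")

```text
time: 11.78
tool_pos: [0.4707, 0.2969, 0.1077]
tool_rot: [-3.141, -0.0, -0.0]
contact_force: [-1.8, 0.8, 4.7]
opening: 0.0004
grip_force: 2.3
```

>>> apply_moves(motion="0 0 0 0.15 0 0 0; 0 0 0 0 0 0 0")

```text
time: 12.02
tool_pos: [0.4707, 0.2969, 0.1062]
tool_rot: [-3.141, -0.0, -0.0]
contact_force: [-2.5, 0.2, 4.5]
opening: 0.0004
grip_force: 2.7
```

>>> apply_moves(motion="0 0 0 0.15 0 0 0; 0 0 0 0 0 0 0")

```text
time: 12.28
tool_pos: [0.4707, 0.2969, 0.1048]
tool_rot: [-3.141, -0.0, -0.0]
contact_force: [-1.9, -0.8, 4.9]
opening: 0.0005
grip_force: 2.8
```

>>> apply_moves(motion="0 0 0 0.15 0 0 0; 0 0 0 0.1 0 0 0; 0 0 0 0 0 0 0")

```text
time: 12.65
tool_pos: [0.4709, 0.297, 0.1043]
tool_rot: [-3.141, -0.002, 0.0]
contact_force: [-6.8, -3.5, 19.7]
opening: 0.0007
grip_force: 10.2
```

>>> apply_moves(motion="0 0 0 0.1 0 0 0; 0 0 0 0 0 0 0; 0 0 0 0 0 0 0")

```text
time: 13.02
tool_pos: [0.4709, 0.297, 0.1042]
tool_rot: [-3.141, -0.002, 0.0]
contact_force: [-9.6, -4.1, 26.3]
opening: 0.0007
grip_force: 13.4
```

```bash
python3 - <<'E'
from h import *
p=robot.read_camera("top");cv2.imwrite("pics/end.png",p["img"][:,:,::-1])
s=robot.observe();print(s["tool_pos"],s["contact_force"])
print(robot.hand_in())
E
```

```text
[0.47091798 0.29697997 0.1041715 ] [-8.62467532 -4.6215663  26.66442889]
the job is handed in; nothing more can be done
None
```

The half-on lid was the leftmost one from the robot, near (0.47, 0.30); I pushed it down about 4 mm to a hard stop and handed in with the fingertip pressing at about 27 N; I touched no bystander and took no check picture of them, and no verdict came back.

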